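# Walk the photometer round against its stop rail

### The arm

A 6-joint arm with a two-finger parallel gripper is mounted at the origin on a cart in front of the work surface, level with it; the furniture and walls round the work are solid. World frame = base frame: x ahead of the robot, y to its left, z up, the work surface at z = 0. Lengths are in m, angles in rad, forces in N, time in s.
With the tool pointing down it reaches from about 0.3 to 0.875 m from the base axis. Payload 6.4 kg.
Tool frame: the origin (TCP) lies where the fingers leave the gripper's body, on its centre line; the fingertips stand 73 mm ahead of it and the grasp point (between the pads) lies 54 mm ahead of it; z points along the fingers, y is the line along which they close (so a half turn about z gives the same grasp; the last joint's range is limited). The gripper opens to 85 mm and grips with 20 to 120 N. Pads are 22 mm wide; open, the fingers measure 114 mm over their backs; the gripper's body (76 mm by 85 mm) begins 54 mm behind the grasp point. The pads swing forward as they close: fully open they stand 13 mm farther back than shut.
Start: joints at [-1.367, 0.181, 1.607, -0, 1.354, -0.206], TCP at [0.229, -0.527, 0.304] pointing down, gripper open.
Joint ranges: [-2.99, 2.99], [-0.89, 2.07], [0.3, 2.58], [-1.14, 4.28], [0, 2.63], [-3.12, 3.12]. Speed limits (rad/s): [2.57, 2.57, 3.01, 3.14, 3.14, 3.14].

### API

Orientations are given as a unit quaternion [w, x, y, z].
In Python, from bench import ctrl gives the robot as it stands.
- The arm moves only by the tool carry_out, never from a script. Its argument "steps" is one flat list of numbers, 7 for each row, row after row: the shift along the tool's x, y, z in m, then the turn, a rotation vector about the tool's x, y, z in rad, then the opening, from 0 (shut) to 1 (fully open). In form: [dx, dy, dz, wx, wy, wz, claw, dx, dy, dz, wx, wy, wz, claw, ...]. A call has 1 to 20 rows; each row is the pose to reach, as a shift and turn from the pose commanded when the call began, along the tool's axes at that moment; what a row does not reach only later rows make up. A row lasts 1/10 s, in which the tool goes at most 50 mm and 8.59 degrees, less where a joint would pass 70% of its speed; a pose out of reach is approached as far as the arm can. A call with a gripper value outside its range is refused whole. The fingers move at their own pace and stop on an object; the grip force is fixed at half the most. Time passes only in rows, so rows that repeat a pose let the fingers close. It gives the time, the measured TCP pose, the force, the opening and the grip force at its end, in the units of the state.
- ctrl.get_obs(): the state, without advancing time (a new reading comes with each control period).
- ctrl.camera(name): name is "side" or "top"; returns the picture (400x640x3 uint8, red, green, blue); there is no depth.
- ctrl.camera_params(name): a dict with "vertical_fov" (degrees; the focal length in pixels is half the picture's height over the tangent of half this angle, whatever the lens; pixels are square), "cx", "cy" (the principal point, pixels), "k1" (the pictures are not rectified: a ray, as slopes to the right and down, at radius r is drawn at 1 + k1 r^2 times it, then the intrinsics apply), "cam_to_world" (4x4, takes a point from camera to world coordinates). Camera axes: x right, y down, z forward; pixel columns grow to the right and rows downward; lengths in m; the calibration is good to about 2 mm. A picture is of the moment at which its call begins. camera_params takes no time and is no camera call.
- ctrl.hand_in(): hands the job in; it is judged then, once.
The state is a dict: "time_s": time; "q": joint angles; "dq": joint speeds; "joint_efforts": joint torques, N m; "eef_pos": TCP position; "eef_rot": TCP orientation; "wrist_force": force on the tool from outside, world axes, zero at the start; "torque": the same for the moment, N m; "opening": opening from 0.0 (shut) to 1.0 (fully open); "grasp_force": force on a finger pad.
Only numpy, scipy, OpenCV 4.12 (cv2) and the standard library are available. Lean on these libraries where they do the work, as an engineer would, in place of code of your own. Each camera call takes 0.05 s, during which the arm holds its last target. There are 200 camera calls.

### The job

Push the heavy white photometer with the fingertips, nudging now one corner and now the other, until its left long side (the one beside the column of small keys) lies flat against the aluminium stop rail, all of it within the rail's length, its low sloping front towards the robot. Turn it nearly parallel to the rail before it touches, so that no corner strikes the rail. Do not lift or tip it, leave the bottle, jar and carton alone, and finish with the robot clear.

Things in the scene. Friction and masses are not known exactly. Their poses are not given: they have to be found in the camera images.
- photometer: white bench photometer, low sloping front, 131 mm long (x), 100 wide (y), 58 high, 0.6 to 1.1 kg, loose, too wide to grasp. Origin: centre of its underside. x points from its low front to its tall rear, y to its left long side (at +50 mm), z up. Starts turned 29 to 63 degrees clockwise (from above) of its final direction, centre 140 to 190 mm from the rail's face.
- stop_rail: straight aluminium rail, 260 mm long, 34 high, fixed on the cart top at the left, roughly along the robot's forward direction. Origin: bottom middle of its contact face (the plane y = 0). x along the rail away from the robot, y away from the photometer, into a 42 mm base flange. In the end the photometer's x points along the rail's x, its centre at y = -50 mm.
- saline_bottle: white bottle with white cap, 45 mm across, 126 mm high, bystander. Origin: centre of its underside.
- gel_jar: blue jar with white cap, 43 mm across, 60 mm high, bystander. Origin: centre of its underside.
- lancet_box: small white and green upright carton, 31 x 47 x 72 mm, bystander. Origin: centre of its underside.

How it is judged:
By the outcome, as a careful person would: the job done as asked, in the order asked, and still so for the second after the job is handed in, with the robot touching nothing.
It also fails if it takes over 67 s, if anything falls off the work surface, if the arm or the gripper's body presses on something with over 40 N, if the wrist force passes 120 N, or if a joint passes its speed limit or range.

## Working session

There is one attempt and no reset: what is moved stays moved. The work goes in short steps, Python scripts to look and compute and a tool call to move; the robot and the scene stay as the last step left them, time stands still between calls to the robot, and variables do not carry over. Pictures are saved under pics/ and viewed, at most 10 in all, crops included, and the job is handed in when it is done.

Besides the shell and the picture viewer there is one more tool, called in YAML: its name, and indented under it one key for each argument. carry_out: Moves the arm, as the interface text tells. Its arguments: {"type":"object","properties":{"steps":{"type":"array"}},"required":["steps"]}

```bash
ls; mkdir -p pics; python3 - <<'E'
from bench import ctrl
import cv2,numpy as np
o=ctrl.get_obs();print({k:np.round(v,3).tolist() for k,v in o.items()})
for n in("top","side"):
    cv2.imwrite(f"pics/{n}0.png",ctrl.camera(n)[...,::-1]);p=ctrl.camera_params(n);print(n,p)
E
```

```text
pics
{'time_s': 0.0, 'q': [-1.367, 0.182, 1.608, 0.0, 1.354, -0.206], 'dq': [-0.0, 0.001, -0.001, -0.001, -0.001, -0.0], 'joint_efforts': [0.001, -44.487, -35.134, -0.0, 0.009, 0.0], 'eef_pos': [0.229, -0.527, 0.303], 'eef_rot': [-0.001, 0.979, 0.203, 0.0], 'wrist_force': [-0.397, 0.078, -0.126], 'torque': [0.0, -0.022, 0.04], 'grasp_force': 0.0, 'opening': 0.999}
top {'vertical_fov': 43.34058353126134, 'cx': 317.3276139971317, 'cy': 196.6718121848232, 'k1': -0.10026340464638914, 'cam_to_world': array([[-0.00750943, -0.99193523,  0.12652317,  0.38794004],
       [-0.99995063,  0.0066256 , -0.00740491,  0.03396788],
       [ 0.0065069 , -0.12657253, -0.99193601,  1.04029238],
       [ 0.        ,  0.        ,  0.        ,  1.        ]])}
side {'vertical_fov': 44.51293857810215, 'cx': 325.9998620126953, 'cy': 194.45549561895004, 'k1': 0.04867584097578257, 'cam_to_world': array([[-0.82933516, -0.20965258,  0.51792759, -0.1382329 ],
       [-0.55830518,  0.34797144, -0.75313425,  0.99478635],
       [-0.02232747, -0.91376237, -0.40563507,  0.57080076],
       [ 0.        ,  0.        ,  0.        ,  1.        ]])}
```

View pics/top0.png

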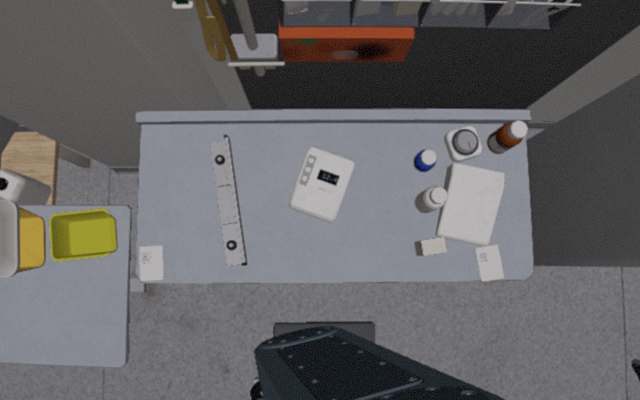

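View pics/side0.png

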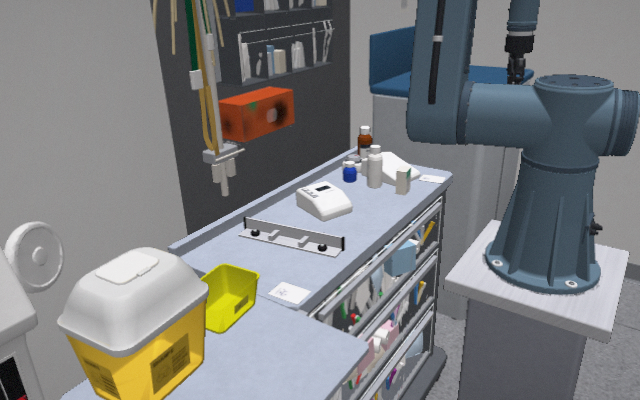

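The top view shows the rail from (226,137) to (243,264), with its face on the right. The photometer has corners at about (321,148), (354,161), (333,220) and (290,206), with its keys on the left. The bystanders are all at columns above 415. In the side view the rail runs from (243,222) to (343,245) and the photometer sits at about (323,200).

```bash
cat > h.py <<'E'
import cv2,numpy as np
from bench import ctrl
def ray(n,uv):
    p=ctrl.camera_params(n);f=200/np.tan(np.radians(p["vertical_fov"]/2))
    K=np.array([[f,0,p["cx"]],[0,f,p["cy"]],[0,0,1.]]);T=p["cam_to_world"]
    s=cv2.undistortPoints(np.array(uv,float).reshape(-1,1,2),K,np.array([p["k1"],0,0,0.]))[:,0]
    return T[:3,3],np.c_[s,np.ones(len(s))]@T[:3,:3].T
def onz(n,uv,z):
    o,d=ray(n,uv);return o+d*((z-o[2])/d[:,2])[:,None]
def two(a,b):
    o1,d1=ray("top",[a]);o2,d2=ray("side",[b]);d1,d2=d1[0],d2[0]
    t=np.linalg.lstsq(np.c_[d1,-d2],o2-o1,rcond=None)[0]
    P,Q=o1+t[0]*d1,o2+t[1]*d2;return (P+Q)/2,np.linalg.norm(P-Q)
def white(im,lo=170,sat=40):
    hsv=cv2.cvtColor(im,cv2.COLOR_RGB2HSV);return ((hsv[...,2]>lo)&(hsv[...,1]<sat)).astype(np.uint8)
E
python3 - <<'E'
from h import *
t=cv2.imread("pics/top0.png");s=cv2.imread("pics/side0.png")
a=cv2.resize(t[125:275,205:365],None,fx=4,fy=4,interpolation=cv2.INTER_CUBIC)
b=cv2.resize(s[170:260,230:360],None,fx=6,fy=6,interpolation=cv2.INTER_CUBIC)
cv2.imwrite("pics/tc0.png",a);cv2.imwrite("pics/sc0.png",b)
m=white(t[...,::-1].copy())
cs=[c for c in cv2.findContours(m,0,2)[0] if cv2.contourArea(c)>300]
for c in cs:
    r=cv2.minAreaRect(c);print(np.round(r[0]),np.round(r[1]),round(r[2],1),np.round(onz("top",[r[0]],.03),3))
E
```

```text
[151. 263.] [34. 22.] 90.0 [[0.385 0.362 0.03 ]]
[489. 263.] [33. 23.] 80.5 [[ 0.38 -0.32  0.03]]
[465. 202.] [68. 73.] 11.9 [[ 0.503 -0.276  0.03 ]]
[322. 183.] [47. 61.] 19.5 [[0.545 0.017 0.03 ]]
```

View pics/tc0.png

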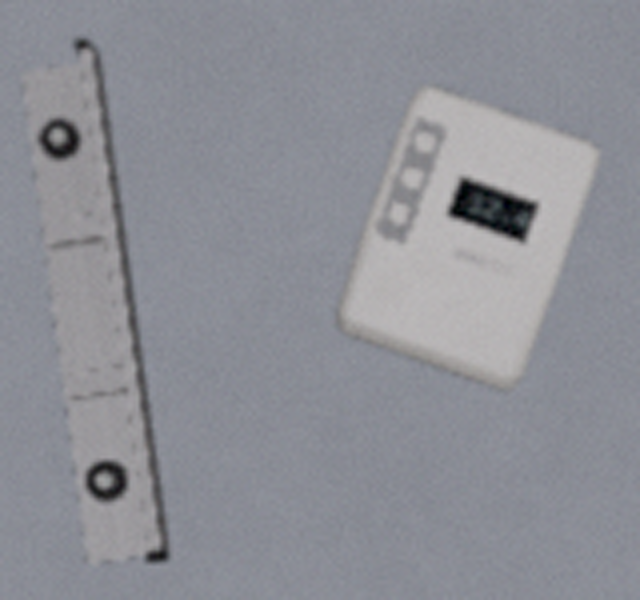

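View pics/sc0.png

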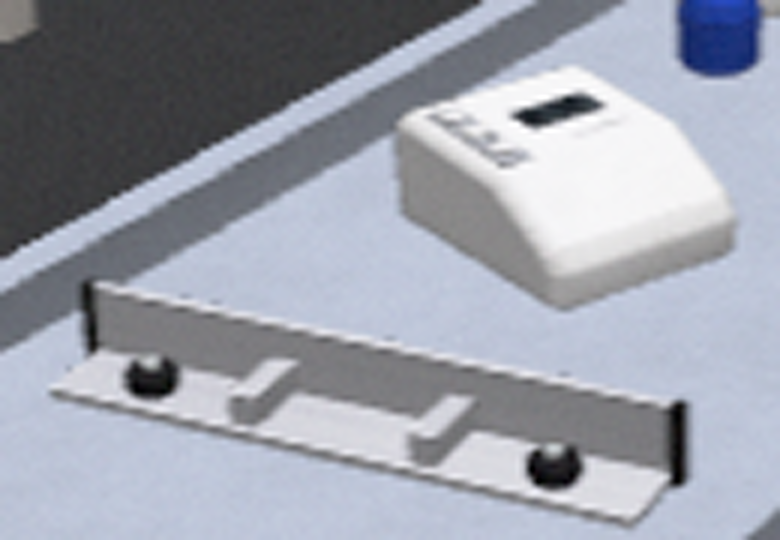

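The top crop shows the rail's top face edge from (97,45) to (167,557), and the photometer at rear-left (425,87), rear-right (600,150), front-left (342,326) and front-right (510,388). In the side crop the rail's top edge runs from (88,283) to (682,402). The photometer's base corners there are rear-left (405,213), front-left (562,308) and front-right (730,247).

```bash
python3 - <<'E'
from h import *
tc=lambda u,v:(u/4+205-.4,v/4+125-.4); sc=lambda u,v:(u/6+230-.4,v/6+170-.4)
for nm,a,b in [("railfar",(97,45),(88,283)),("railnear",(167,557),(684,402)),("RLtop",(422,87),(400,122)),("FL",(342,326),(562,306)),("FR",(510,388),(732,245))]:
    P,e=two(tc(*a),sc(*b));print(nm,np.round(P,3),round(e,4))
n,f=onz("top",[tc(167,557),tc(97,45)],.034);d=f-n;L=np.linalg.norm(d);th=np.degrees(np.arctan2(d[1],d[0]));print("rail",n,f,L,th)
b=onz("side",[sc(405,213),sc(562,308),sc(732,247)],0.0);print("base RL FL FR",np.round(b,3),np.linalg.norm(b[0]-b[1]),np.linalg.norm(b[2]-b[1]))
d=b[0]-b[1];print(np.degrees(np.arctan2(d[1],d[0])),"c",(b[0]+b[2])/2)
c=onz("top",[tc(342,326),tc(510,388)],.008);print(np.round(c,3),np.linalg.norm(c[0]-c[1])); d=c[1]-c[0];print("front ang+90",np.degrees(np.arctan2(d[1],d[0]))+90)
c=onz("top",[tc(422,87),tc(600,150)],.055);print(np.round(c,3),np.linalg.norm(c[0]-c[1]));d=c[1]-c[0];print(np.degrees(np.arctan2(d[1],d[0]))+90)
E
```

```text
railfar [0.647 0.21  0.03 ] 0.0055
railnear [0.383 0.169 0.032] 0.0012
RLtop [0.616 0.04  0.048] 0.0013
FL [0.5   0.082 0.004] 0.0012
FR [ 0.468 -0.004  0.005] 0.0004
rail [0.38264938 0.16852579 0.034     ] [0.64346162 0.2072656  0.034     ] 0.2636736518661108 8.448670613573103
base RL FL FR [[ 0.618  0.036  0.   ]
 [ 0.503  0.078  0.   ]
 [ 0.472 -0.011  0.   ]] 0.12267850594869499 0.09412389451647958
-19.792283092705755 c [0.54524291 0.01236603 0.        ]
[[ 0.5    0.083  0.008]
 [ 0.468 -0.004  0.008]] 0.09224987111362984
front ang+90 -20.716082422815987
[[ 0.615  0.04   0.055]
 [ 0.583 -0.048  0.055]] 0.094350176346435
-20.214257196964425
```

Rail and photometer agree with the stated sizes. The rail lies at 8.4° with its middle at (0.513, 0.188). The photometer's centre is at about (0.543, 0.016) at −20.2°, so it is turned 28.7° clockwise and sits 173 mm from the face. First I'll move above its right side, with the open fingers' line parallel to the rail.

carry_out:
  steps: [0.1, -0.064, 0, 0, 0, -0.3, 1, 0.2, -0.128, 0, 0, 0, -0.6, 1, 0.3, -0.192, 0, 0, 0, -0.9, 1, 0.4, -0.256, 0, 0, 0, -1.2, 1, 0.445, -0.285, 0, 0, 0, -1.309, 1, 0.445, -0.285, 0, 0, 0, -1.309, 1, 0.445, -0.285, 0, 0, 0, -1.309, 1, 0.445, -0.285, 0, 0, 0, -1.309, 1, 0.445, -0.285, 0, 0, 0, -1.309, 1, 0.445, -0.285, 0, 0, 0, -1.309, 1, 0.445, -0.285, 0, 0, 0, -1.309, 1, 0.445, -0.285, 0, 0, 0, -1.309, 1, 0.445, -0.285, 0, 0, 0, -1.309, 1, 0.445, -0.285, 0, 0, 0, -1.309, 1, 0.445, -0.285, 0, 0, 0, -1.309, 1]

```text
time_s: 1.6
eef_pos: [0.5232, -0.0898, 0.3038]
eef_rot: [-0.0, 0.654, 0.757, -0.0]
wrist_force: [-0.7, -0.8, 0.1]
opening: 1.002
grasp_force: 0.0
```

carry_out:
  steps: [0, 0, 0.04, 0, 0, 0, 1, 0, 0, 0.08, 0, 0, 0, 1, 0, 0, 0.12, 0, 0, 0, 1, 0, 0, 0.15, 0, 0, 0, 1, 0, 0, 0.175, 0, 0, 0, 1, 0, 0, 0.195, 0, 0, 0, 1, 0, 0, 0.21, 0, 0, 0, 1, 0, 0, 0.22, 0, 0, 0, 1, 0, 0, 0.222, 0, 0, 0, 1, 0, 0, 0.222, 0, 0, 0, 1]

```text
time_s: 2.6
eef_pos: [0.524, -0.089, 0.0822]
eef_rot: [0.0, 0.653, 0.757, 0.0]
wrist_force: [0.4, -0.2, -0.1]
opening: 0.999
grasp_force: 0.0
```

```bash
python3 - <<'E'
from h import *
t=ctrl.camera("top")[...,::-1];s=ctrl.camera("side")[...,::-1]
cv2.imwrite("pics/t1.png",t);cv2.imwrite("pics/s1.png",s)
a=cv2.resize(s[100:240,220:460],None,fx=3,fy=3,interpolation=cv2.INTER_CUBIC)
b=cv2.resize(t[100:280,200:460],None,fx=1.5,fy=1.5)
c=np.zeros((420,720,3),np.uint8);c[:]=a
cv2.imwrite("pics/sc1.png",c)
E
```

```text
(no output)
```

View pics/sc1.png

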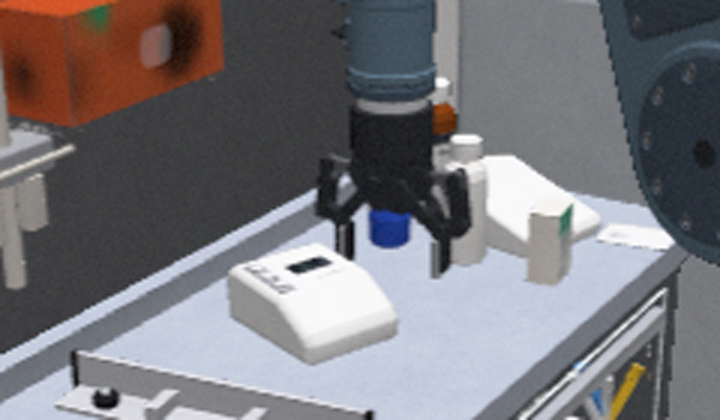

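The side crop shows both fingertips down behind the photometer's right side. The front fingertip's lower end is at crop (440,277), which is image pixel (366.7,192.3). I'll check its height.

```bash
python3 - <<'E'
from h import *
for z in(0,.01,.02,.03): print(z,np.round(onz("side",[(366.5,192),(335,186.5)],z),3))
E
```

```text
0 [[ 0.5   -0.14   0.   ]
 [ 0.6   -0.127  0.   ]]
0.01 [[ 0.489 -0.12   0.01 ]
 [ 0.587 -0.108  0.01 ]]
0.02 [[ 0.477 -0.1    0.02 ]
 [ 0.574 -0.088  0.02 ]]
0.03 [[ 0.466 -0.081  0.03 ]
 [ 0.561 -0.068  0.03 ]]
```

carry_out:
  steps: [0, 0, 0.005, 0, 0, 0, 1, 0.006, 0, 0.009, 0, 0, 0, 1, 0.012, 0, 0.009, 0, 0, 0, 1, 0.016, 0, 0.009, 0, 0, 0, 1, 0.02, 0.001, 0.009, 0, 0, 0, 1, 0.024, 0.003, 0.009, 0, 0, 0, 1, 0.028, 0.005, 0.009, 0, 0, 0, 1, 0.032, 0.007, 0.009, 0, 0, 0, 1, 0.036, 0.009, 0.009, 0, 0, 0, 1, 0.04, 0.012, 0.009, 0, 0, 0, 1, 0.044, 0.014, 0.009, 0, 0, 0, 1, 0.048, 0.016, 0.009, 0, 0, 0, 1, 0.052, 0.018, 0.009, 0, 0, 0, 1, 0.055, 0.019, 0.009, 0, 0, 0, 1, 0.055, 0.019, 0.009, 0, 0, 0, 1]

```text
time_s: 4.2
eef_pos: [0.5359, -0.0318, 0.0738]
eef_rot: [0.002, 0.653, 0.757, 0.001]
wrist_force: [2.4, -3.2, 2.6]
opening: 1.002
grasp_force: 0.8
```

```bash
python3 - <<'E'
from h import *
t=ctrl.camera("top")[...,::-1];s=ctrl.camera("side")[...,::-1]
a=cv2.resize(t[110:275,205:405],None,fx=3.5,fy=3.5,interpolation=cv2.INTER_CUBIC)
cv2.imwrite("pics/tc2.png",a);cv2.imwrite("pics/s2.png",s);cv2.imwrite("pics/t2.png",t)
E
```

```text
(no output)
```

View pics/tc2.png

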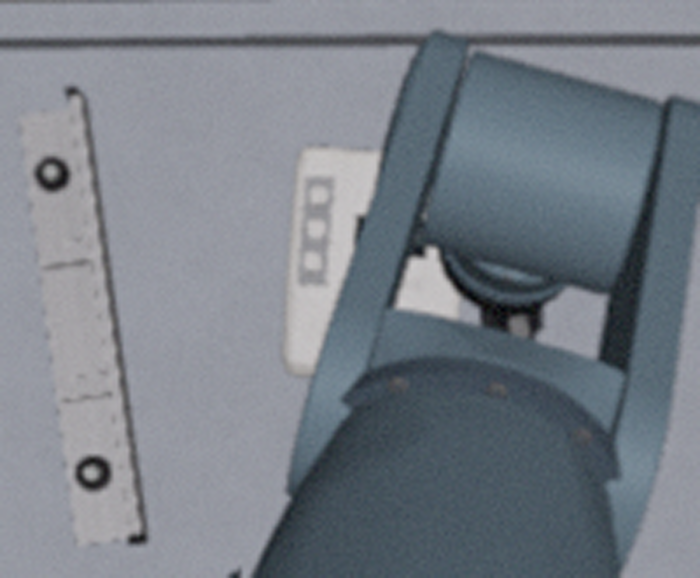

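The arm now covers the photometer's right half. Its left side is visible, with the rear-left top corner at crop (302,150) and the front-left base corner at (285,370), so it has turned about 15–20° and is well off the rail.

```bash
cat >> h.py <<'E'
R0=np.array([.513,.188]);A=np.radians(8.45);U=np.array([np.cos(A),np.sin(A)]);N=np.array([-U[1],U[0]])
def rep(RL,FL):
    d=RL-FL;print("len",round(np.hypot(*d[:2]),4),"rel angle",round(np.degrees(np.arctan2(d[1],d[0])-A),1),"RL,FL in rail (mm)",[np.round(1e3*np.array([(p[:2]-R0)@U,(p[:2]-R0)@N])).tolist() for p in(RL,FL)])
E
python3 - <<'E'
from h import *
tc=lambda u,v:[(u/3.5+205-.4,v/3.5+110-.4)]
rep(onz("top",tc(302,150),.055)[0],onz("top",tc(285,370),.01)[0])
# side view: lower-left base edge from the white mask
s=cv2.imread("pics/s2.png")[...,::-1].copy()
for f in("s1","s2"):
    s=cv2.imread(f"pics/{f}.png")[160:245,270:370]
    cv2.imwrite(f"pics/{f}c.png",cv2.resize(s,None,fx=6,fy=6,interpolation=cv2.INTER_CUBIC))
E
```

```text
len 0.1224 rel angle -14.1 RL,FL in rail (mm) [[73.0, -121.0], [-46.0, -91.0]]
```

View pics/s2c.png

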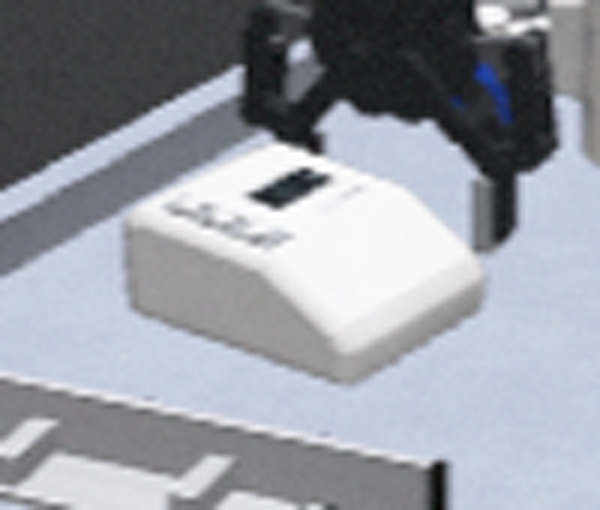

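The turn is halfway done: 14° remain and the centre is 154 mm from the rail face. The side crop shows base corners at (135,312), (348,382) and (480,300), with the unit standing level. I'll continue until it lies flat on both fingers.

carry_out:
  steps: [0.004, 0.002, 0, 0, 0, 0, 1, 0.008, 0.004, 0, 0, 0, 0, 1, 0.012, 0.006, 0, 0, 0, 0, 1, 0.016, 0.008, 0, 0, 0, 0, 1, 0.02, 0.009, 0, 0, 0, 0, 1, 0.024, 0.01, 0, 0, 0, 0, 1, 0.027, 0.01, 0, 0, 0, 0, 1, 0.03, 0.01, 0, 0, 0, 0, 1, 0.033, 0.01, 0, 0, 0, 0, 1, 0.036, 0.01, 0, 0, 0, 0, 1, 0.036, 0.01, 0, 0, 0, 0, 1]

```text
time_s: 5.4
eef_pos: [0.5397, 0.005, 0.0737]
eef_rot: [0.001, 0.653, 0.758, 0.0]
wrist_force: [1.9, -4.8, 6.5]
opening: 1.001
grasp_force: 1.6
```

```bash
cat >> h.py <<'E'
def sidebase(s):
    """left base edge in the side view: lower boundary of the grey/white blob"""
    hsv=cv2.cvtColor(s,cv2.COLOR_RGB2HSV);m=((hsv[...,1]<28)&(hsv[...,2]>90)).astype(np.uint8)
    m[:,:230]=0;m[:,400:]=0;m[:160]=0;m[260:]=0
    m=cv2.morphologyEx(m,cv2.MORPH_OPEN,np.ones((3,3)))
    n,l,st,c=cv2.connectedComponentsWithStats(m)
    return m,[(st[i].tolist(),np.round(c[i]).tolist()) for i in range(1,n) if st[i][4]>150],l
E
python3 - <<'E'
from h import *
s=ctrl.camera("side");t=ctrl.camera("top");cv2.imwrite("pics/s3.png",s[...,::-1]);cv2.imwrite("pics/t3.png",t[...,::-1])
m,c,l=sidebase(s)
for x in c:print(x)
a=cv2.resize(t[110:275,205:405,::-1],None,fx=2,fy=2,interpolation=cv2.INTER_CUBIC)
b=cv2.resize(s[160:245,260:360,::-1],None,fx=4,fy=4,interpolation=cv2.INTER_CUBIC)
p=np.zeros((340,800,3),np.uint8);p[:330,:400]=a;p[:340,400:]=b;cv2.imwrite("pics/p3.png",p)
E
```

```text
([341, 160, 59, 35, 1163], [377.0, 172.0])
([286, 188, 61, 40, 1743], [316.0, 208.0])
([239, 217, 103, 41, 2112], [292.0, 237.0])
([378, 233, 22, 27, 221], [390.0, 249.0])
```

View pics/p3.png

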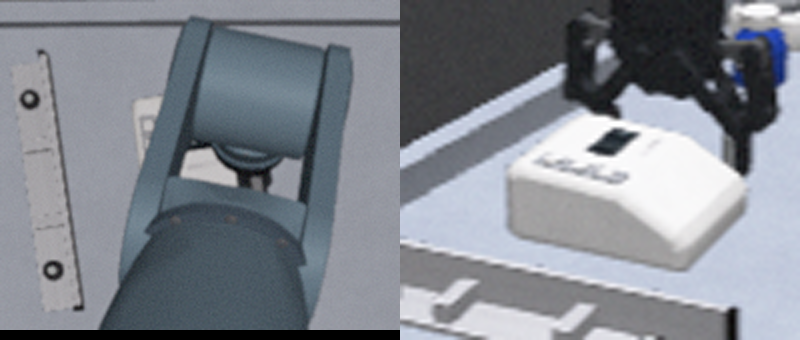

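In the side panel the photometer's left base edge runs from (512,231) to (684,269), which is pixels (287.7,217.5) to (330.7,227). It is still clear of the rail and nearly parallel to it.

```bash
python3 - <<'E'
from h import *
s=cv2.imread("pics/s3.png")[...,::-1].copy();m,c,l=sidebase(s)
i=l[208,316];cols=np.arange(291,328);low=[np.where(l[:,x]==i)[0].max()+.5 for x in cols]
k=np.polyfit(cols,low,1);print(k,np.std(low-np.polyval(k,cols)))
g=onz("side",[(287.5,np.polyval(k,287.5)),(331,np.polyval(k,331))],0.);rep(*g)
o=ctrl.get_obs();d=o["eef_pos"][:2]-R0;print("tool rail coords",d@U,d@N)
E
```

```text
[  0.21289711 157.84992888] 0.2914419727621587
len 0.1256 rel angle -1.0 RL,FL in rail (mm) [[64.0, -81.0], [-61.0, -79.0]]
tool rail coords -0.00043341305432004554 -0.1849588363184593
```

The remaining angle is only about 1°, the gap is 75–80 mm, and the photometer is centred along the rail. Next is a steady push, flat on both fingers.

carry_out:
  steps: [0.002, 0, 0, 0, 0, 0, 1, 0.005, 0, 0, 0, 0, 0, 1, 0.008, 0, 0, 0, 0, 0, 1, 0.012, 0, 0, 0, 0, 0, 1, 0.016, 0, 0, 0, 0, 0, 1, 0.02, 0, 0, 0, 0, 0, 1, 0.024, 0, 0, 0, 0, 0, 1, 0.028, 0, 0, 0, 0, 0, 1, 0.032, 0, 0, 0, 0, 0, 1, 0.036, 0, 0, 0, 0, 0, 1, 0.04, 0, 0, 0, 0, 0, 1, 0.044, 0, 0, 0, 0, 0, 1, 0.048, 0, 0, 0, 0, 0, 1, 0.052, 0, 0, 0, 0, 0, 1, 0.055, 0, 0, 0, 0, 0, 1, 0.057, 0, 0, 0, 0, 0, 1, 0.058, 0, 0, 0, 0, 0, 1, 0.058, 0, 0, 0, 0, 0, 1]

```text
time_s: 7.3
eef_pos: [0.5312, 0.0622, 0.0737]
eef_rot: [0.001, 0.653, 0.758, -0.0]
wrist_force: [1.5, -6.5, 6.2]
opening: 1.0
grasp_force: 2.3
```

```bash
python3 - <<'E'
from h import *
s=ctrl.camera("side");t=ctrl.camera("top");cv2.imwrite("pics/s4.png",s[...,::-1]);cv2.imwrite("pics/t4.png",t[...,::-1])
a=cv2.resize(t[125:265,210:310,::-1],None,fx=3.5,fy=3.5,interpolation=cv2.INTER_CUBIC)
b=cv2.resize(s[175:265,240:350,::-1],None,fx=4,fy=4,interpolation=cv2.INTER_CUBIC)
p=np.zeros((490,800,3),np.uint8);p[:,:350]=a;p[:360,360:]=b;cv2.imwrite("pics/p4.png",p)
E
```

```text
(no output)
```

View pics/p4.png

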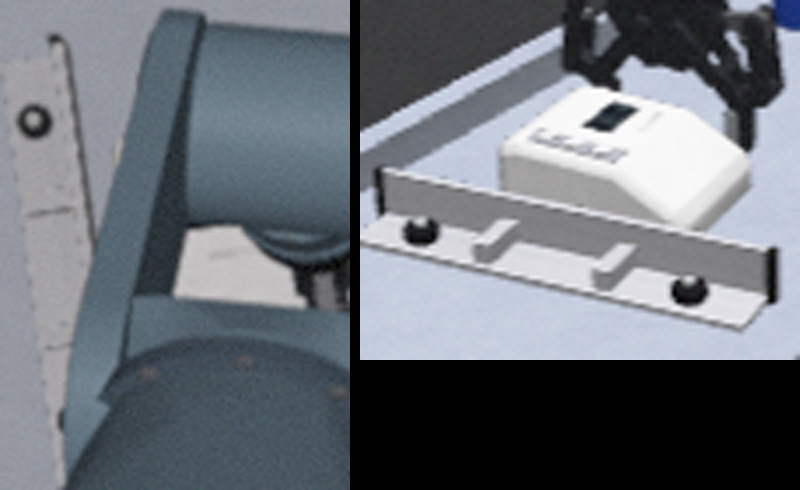

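The side panel shows the photometer upright and parallel to the rail, just short of it. The top panel is mostly hidden by the arm. I'll creep on and watch the force.

carry_out:
  steps: [0.002, 0, 0, 0, 0, 0, 1, 0.004, 0, 0, 0, 0, 0, 1, 0.006, 0, 0, 0, 0, 0, 1, 0.008, 0, 0, 0, 0, 0, 1, 0.01, 0, 0, 0, 0, 0, 1, 0.011, 0, 0, 0, 0, 0, 1, 0.012, 0, 0, 0, 0, 0, 1, 0.013, 0, 0, 0, 0, 0, 1, 0.014, 0, 0, 0, 0, 0, 1, 0.014, 0, 0, 0, 0, 0, 1]

```text
time_s: 8.4
eef_pos: [0.5291, 0.0759, 0.0737]
eef_rot: [0.001, 0.653, 0.758, -0.0]
wrist_force: [0.3, -7.2, 6.9]
opening: 0.995
grasp_force: 2.6
```

carry_out:
  steps: [0.001, 0, 0, 0, 0, 0, 1, 0.002, 0, 0, 0, 0, 0, 1, 0.003, 0, 0, 0, 0, 0, 1, 0.003, 0, 0, 0, 0, 0, 1]

```text
time_s: 8.8
eef_pos: [0.5287, 0.0788, 0.0737]
eef_rot: [0.001, 0.653, 0.758, -0.0]
wrist_force: [1.6, -7.5, 7.6]
opening: 1.0
grasp_force: 2.6
```

carry_out:
  steps: [0.001, 0, 0, 0, 0, 0, 1, 0.002, 0, 0, 0, 0, 0, 1, 0.002, 0, 0, 0, 0, 0, 1]

```text
time_s: 9.1
eef_pos: [0.5284, 0.0808, 0.0736]
eef_rot: [0.001, 0.653, 0.758, -0.0]
wrist_force: [1.2, -7.2, 6.8]
opening: 1.001
grasp_force: 2.6
```

carry_out:
  steps: [0.001, 0, 0, 0, 0, 0, 1, 0.002, 0, 0, 0, 0, 0, 1, 0.002, 0, 0, 0, 0, 0, 1]

```text
time_s: 9.4
eef_pos: [0.5284, 0.082, 0.0737]
eef_rot: [0.002, 0.653, 0.758, -0.001]
wrist_force: [2.1, -11.9, 5.8]
opening: 1.0
grasp_force: 4.7
```

carry_out:
  steps: [0.001, 0, 0, 0, 0, 0, 1, 0.002, 0, 0, 0, 0, 0, 1, 0.002, 0, 0, 0, 0, 0, 1]

```text
time_s: 9.7
eef_pos: [0.5287, 0.0825, 0.0738]
eef_rot: [0.003, 0.652, 0.758, -0.001]
wrist_force: [3.9, -18.6, 3.4]
opening: 0.998
grasp_force: 8.6
```

Contact: the force rose from 7 to 19 N while the tool stopped. One slight further press will seat it, then I'll back straight off.

carry_out:
  steps: [0.001, 0, 0, 0, 0, 0, 1, 0.002, 0, 0, 0, 0, 0, 1, 0.002, 0, 0, 0, 0, 0, 1]

```text
time_s: 10.0
eef_pos: [0.5289, 0.083, 0.0739]
eef_rot: [0.004, 0.652, 0.759, -0.002]
wrist_force: [4.5, -27.9, 1.3]
opening: 1.001
grasp_force: 12.7
```

carry_out:
  steps: [-0.002, 0, 0, 0, 0, 0, 1, -0.004, 0, 0, 0, 0, 0, 1, -0.007, 0, 0, 0, 0, 0, 1, -0.01, 0, 0, 0, 0, 0, 1, -0.02, 0, 0, 0, 0, 0, 1, -0.035, 0, 0, 0, 0, 0, 1, -0.055, 0, 0, 0, 0, 0, 1, -0.075, 0, 0, 0, 0, 0, 1, -0.09, 0, 0, 0, 0, 0, 1, -0.095, 0, -0.01, 0, 0, 0, 1, -0.095, 0, -0.04, 0, 0, 0, 1, -0.095, 0, -0.08, 0, 0, 0, 1, -0.095, 0, -0.12, 0, 0, 0, 1, -0.095, 0, -0.16, 0, 0, 0, 1, -0.095, 0, -0.2, 0, 0, 0, 1, -0.095, 0, -0.22, 0, 0, 0, 1, -0.095, 0, -0.23, 0, 0, 0, 1, -0.095, 0, -0.23, 0, 0, 0, 1]

```text
time_s: 11.8
eef_pos: [0.5411, -0.0062, 0.3044]
eef_rot: [0.001, 0.653, 0.758, 0.001]
wrist_force: [0.2, -0.5, -0.7]
opening: 1.001
grasp_force: 0.0
```

carry_out:
  steps: [-0.04, 0, 0, 0, 0, 0, 1, -0.08, -0.02, 0, 0, 0, 0, 1, -0.12, -0.05, 0, 0, 0, 0, 1, -0.16, -0.08, 0, 0, 0, 0, 1, -0.2, -0.1, 0, 0, 0, 0, 1, -0.24, -0.13, 0, 0, 0, 0, 1, -0.28, -0.15, 0, 0, 0, 0, 1, -0.3, -0.16, 0, 0, 0, 0, 1, -0.3, -0.16, 0, 0, 0, 0, 1, -0.3, -0.16, 0, 0, 0, 0, 1]

```text
time_s: 12.8
eef_pos: [0.4261, -0.326, 0.301]
eef_rot: [-0.002, 0.653, 0.757, 0.001]
wrist_force: [0.1, 0.4, 0.7]
opening: 0.996
grasp_force: 0.0
```

```bash
python3 - <<'E'
from h import *
s=ctrl.camera("side");t=ctrl.camera("top");cv2.imwrite("pics/s5.png",s[...,::-1]);cv2.imwrite("pics/t5.png",t[...,::-1])
a=cv2.resize(t[125:275,205:310,::-1],None,fx=4,fy=4,interpolation=cv2.INTER_CUBIC)
b=cv2.resize(s[175:265,240:350,::-1],None,fx=3.4,fy=3.4,interpolation=cv2.INTER_CUBIC)
p=np.zeros((600,800,3),np.uint8);p[:,:420]=a;p[:306,424:424+374]=b[:306]
p[310:550,424:800]=cv2.resize(t[:,:,::-1],(376,240),interpolation=cv2.INTER_AREA);cv2.imwrite("pics/p5.png",p)
E
```

```text
(no output)
```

View pics/p5.png

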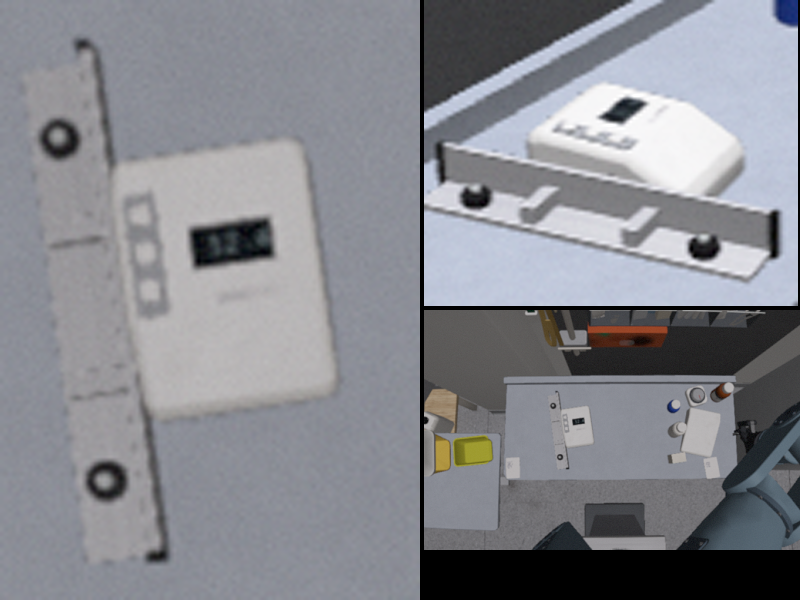

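The photometer lies along the rail face from crop (115,163) to (148,413) with no visible gap, well inside the rail's ends at (97,45) and (165,557). Keys are on the rail side, the low front faces the robot, and the bystanders are untouched. One numeric check remains.

```bash
python3 - <<'E'
from h import *
t=cv2.imread("pics/t5.png")[...,::-1].copy()
g=t.astype(float).sum(2)/3; g=cv2.GaussianBlur(g,(0,0),1)
# right base/top edge: strongest fall of brightness per row
pts=[]
for y in range(170,212):
    x0=int(280+(y-162)*.14);d=np.diff(g[y,x0-6:x0+9]);i=d.argmin();
    a,b,c=d[[i-1,i,i+1]] if 0<i<len(d)-1 else (0,1,0)
    pts.append((x0-6+i+.5+(.5*(a-c)/(a-2*b+c) if a-2*b+c else 0),y))
pts=np.array(pts);k=np.polyfit(pts[:,1],pts[:,0],1)
for z in(.003,.05):
    w=onz("top",[(np.polyval(k,172),172),(np.polyval(k,210),210)],z);rep(w[0],w[1])
tc=lambda u,v:(u/4+205-.4,v/4+125-.4)
w=onz("top",[tc(112,163),tc(300,138)],.055);d=w[0]-w[1];print("rear edge rel",np.degrees(np.arctan2(d[1],d[0])-A)-90)
w=onz("top",[tc(152,418),tc(335,394)],.008);d=w[0]-w[1];print("front edge rel",np.degrees(np.arctan2(d[1],d[0])-A)-90)
E
```

```text
len 0.0807 rel angle -0.2 RL,FL in rail (mm) [[46.0, -95.0], [-34.0, -94.0]]
len 0.0771 rel angle -0.2 RL,FL in rail (mm) [[38.0, -96.0], [-39.0, -96.0]]
rear edge rel -1.1946368101021818
front edge rel -1.304650755771675
```

```bash
python3 -c "
from bench import ctrl
print(ctrl.hand_in())"
```

```text
the job is handed in; nothing more can be done
None
```

The photometer's left side lies flat against the stop rail (about 0.2° off parallel by camera), centred within the rail's length with its low front towards the robot; the bottle, jar and carton were left alone, the arm is clear, and I handed the job in at about 13 s.

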